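# Lay out the samples around the viewing stage

### The arm

A 7-joint arm with a two-finger parallel gripper is mounted at the origin on the work surface. World frame = base frame: x ahead of the robot, y to its left, z up, the work surface at z = 0. Lengths are in m, angles in rad, forces in N, time in s.
With the tool pointing down it reaches from about 0.425 to 0.875 m from the base axis. Payload 9.9 kg.
Tool frame: the origin (TCP) lies on the centre line of the jaws, within the pads' length; the fingertips stand 25 mm ahead of it and the grasp point (between the pads) lies 6 mm ahead of it; z points along the fingers, x is the direction in which the jaws open and shut, and the axes are right-handed (so a half turn about z gives the same grasp; the last joint's range is limited). The gripper opens to 85 mm and grips with 20 to 120 N. Pads are 22 mm wide; open, the fingers measure 114 mm over their backs; the gripper's body (76 mm by 85 mm) begins 54 mm behind the grasp point. The pads swing forward as they close: fully open they stand 13 mm farther back than shut.
Start: joints at [-0.084, 0.576, 0.025, 1.437, -0.015, 1.129, -0.057], TCP at [0.675, 0, 0.223] pointing down, gripper open.
Joint ranges: [-2.76, 2.76], [-0.34, 2.15], [-1.52, 1.57], [0.19, 2.46], [-1.09, 4.23], [0.17, 1.99], [-2.82, 2.82]. Speed limits (rad/s): [2.22, 2.22, 3.01, 3.01, 3.14, 3.14, 3.14].

### API

Orientations are given as [roll, pitch, yaw] about the fixed x, y, z axes, in that order (R = Rz(yaw) Ry(pitch) Rx(roll)).
In Python, from workcell import env, eoat, inverse_kinematics, sensors, read_camera gives the robot as it stands. Calls block until the motion is done:
- env.reach(position, orientation): joint-space move of the TCP to a pose.
- env.servo_line(position, attitude=None, feed=0.15): straight line of the TCP; attitude=None keeps the orientation; feed is the mean speed in m/s.
- env.movej(angles): joint-space move.
- eoat.move_gripper(opening): finger opening in m; the grip force is fixed at half the most; returns when the fingers have stopped.
- env.dwell(seconds).
- inverse_kinematics(position, orientation): joint angles nearest the present ones, or None.
- sensors.sense(): the state.
- read_camera(name): name is "scene" or "side" or "wrist"; returns a dict with "pixels" (420x560x3 uint8, blue, green, red), "z_map" (420x560 float32, m along the optical axis (not along the pixel's ray), 0 where there is no reading), "K" (3x3 intrinsics, pixels), "distortion" ([k1, k2, p1, p2, k3] as OpenCV has them; the pictures are not rectified), "world_from_camera" (4x4, takes a point from camera to world coordinates). Camera axes: x right, y up, looking along -z (the intrinsics and any distortion apply to the point x, -y, -z); pixel columns grow to the right and rows downward; lengths in m; the calibration is good to about 2 mm. A picture is of the moment at which its call begins.
A pose or a line that the arm cannot do raises env.MotionError and nothing moves.
- env.hand_in(): hands the job in, once; it reports no verdict.
The state is a dict: "time": time; "q": joint angles; "qd": joint speeds; "joint_torque": joint torques, N m; "eef_pos": TCP position; "tcp_rot": TCP orientation; "ft_force": force on the tool from outside, world axes, zero at the start; "torque": the same for the moment, N m; "finger_gap": finger opening in m.
Only numpy, scipy, OpenCV 4.12 (cv2) and the standard library are available. Lean on these libraries where they do the work, as an engineer would, in place of code of your own. Each camera call takes 0.05 s, during which the arm holds its last target.

### The job

Get the samples ready for viewing: set the pink dish in the centre of the stage's black disc and stack the green dish squarely on top of it. Stand the amber bottle in the middle of the coaster between the stage and the blue rack, and the white jar in the middle of the coaster between the stage and the orange rack, whatever the coasters' colours. Keep the dishes, bottle and jar upright all along and leave the green flask where it stands.

Things in the scene. Friction and masses are not known exactly. Their poses are not given: they have to be found in the camera images.
- pink_dish: Lidded culture dish, pink, with a pale rim: a plain closed disc 55 mm in diameter and 15 mm high, about 35 g. Origin: centre of its underside; z up. Starts flat on the bench in front of the viewing stage.
- green_dish: Lidded culture dish, green, with a pale rim: a plain closed disc 55 mm in diameter and 15 mm high, about 35 g. Origin: centre of its underside; z up. Starts flat on the bench in front of the viewing stage.
- amber_bottle: Closed amber glass bottle with a narrower white cap, 85 mm tall, body 44 mm in diameter (straight from 5 to 48 mm height), about 120 g. Origin: centre of its underside; z up. Starts upright on the bench in front of the stage.
- white_jar: Closed white jar with a black lid, a plain cylinder 47 mm in diameter and 64 mm tall (lid from 48 mm up), about 100 g. Origin: centre of its underside; z up. Starts upright on the bench in front of the stage.
- flask: Bystander: small green glass conical flask, stoppered flat, 64 mm in diameter at the foot, 24 mm at the neck, 85 mm tall. Origin: centre of its underside. It stands in the same row as the four things to be moved and is not part of the work.
- stage: Viewing stage: white plate fixed to the bench, 130 mm (its x) by 150 mm (its y), 15 mm thick, turned up to 0.12 rad. Origin: centre of its underside. At its centre a round black disc 80 mm in diameter, whose flat top is 16 mm above the bench.
- coaster_cork: Thin round tan cork coaster fixed to the bench, 75 mm in diameter and 4 mm thick. Origin: centre of its underside. One of the two coasters that lie between the viewing stage and the racks, one to each side of the stage; which colour lies on which side changes.
- coaster_grey: Thin round grey coaster fixed to the bench, 75 mm in diameter and 4 mm thick. Origin: centre of its underside. One of the two coasters that lie between the viewing stage and the racks, one to each side of the stage; which colour lies on which side changes.
- rack_blue: Blue tube rack fixed to the bench at one end of the row, 60 mm along the row by 120 mm across it, an open two-deck rack 58 mm high holding capped tubes that reach 70 mm, its origin at the centre of its underside. It may be at the left or the right end of the row; its centre is about 125 mm from the coaster next to it.
- rack_orange: Orange tube rack fixed to the bench at one end of the row, 60 mm along the row by 120 mm across it, an open two-deck rack 58 mm high holding capped tubes that reach 70 mm, its origin at the centre of its underside. It may be at the left or the right end of the row; its centre is about 125 mm from the coaster next to it.
Not all that is in view belongs to the job. Several things have the shape of the coaster_cork; the one meant has the colours described above.

How it is judged:
By the outcome, as a careful person would: the job done as asked, in the order asked, and still so for the second after the job is handed in, with the robot touching nothing.
It also fails if it takes over 90 s, if anything falls off the work surface, if the arm or the gripper's body presses on something with over 40 N, if the wrist force passes 120 N, or if a joint passes its speed limit or range.

## Working session

There is one attempt and no reset: what is moved stays moved. The work goes in short steps, each a Python script; the robot and the scene stay as the last script left them, time stands still between calls to the robot, and variables do not carry over. Pictures are saved under pics/ and viewed, and the job is handed in when it is done.

```bash
ls; mkdir -p pics
python3 - <<'E'
from workcell import env,sensors,read_camera
import cv2,numpy as np
for n in ["scene","side","wrist"]:
    c=read_camera(n); cv2.imwrite(f"pics/{n}0.png",c["pixels"]); np.savez(f"{n}0.npz",**c)
    print(n,c["K"].tolist(),c["distortion"],np.round(c["world_from_camera"],3).tolist())
s=sensors.sense(); print(s["time"],s["eef_pos"],s["tcp_rot"],s["finger_gap"])
E
```

```text
pics
scene [[420.32713230318114, 0.0, 283.26203950558096], [0.0, 420.32713230318114, 205.76317781056267], [0.0, 0.0, 1.0]] [-0.11210017  0.          0.          0.          0.        ] [[0.043, -0.821, 0.569, 1.13], [0.999, 0.039, -0.019, -0.019], [-0.006, 0.57, 0.822, 0.822], [0.0, 0.0, 0.0, 1.0]]
side [[490.97786496125383, 0.0, 269.9672016101705], [0.0, 490.97786496125383, 216.72479310375488], [0.0, 0.0, 1.0]] [-0.01550054  0.          0.          0.          0.        ] [[0.73, 0.392, -0.56, 0.016], [-0.683, 0.433, -0.588, -0.633], [0.012, 0.812, 0.584, 0.639], [0.0, 0.0, 0.0, 1.0]]
wrist [[345.3502154969186, 0.0, 273.57188021258327], [0.0, 345.3502154969186, 209.6922131489604], [0.0, 0.0, 1.0]] [0.01195942 0.         0.         0.         0.        ] [[1.0, -0.001, 0.001, 0.675], [0.0, 0.946, 0.324, 0.083], [-0.001, -0.324, 0.946, 0.374], [0.0, 0.0, 0.0, 1.0]]
0.15 [ 6.74666426e-01 -1.43819509e-05  2.22650556e-01] [3.14150842e+00 1.23750997e-03 1.09528532e-06] 0.08500135444505065
```

View pics/scene0.png

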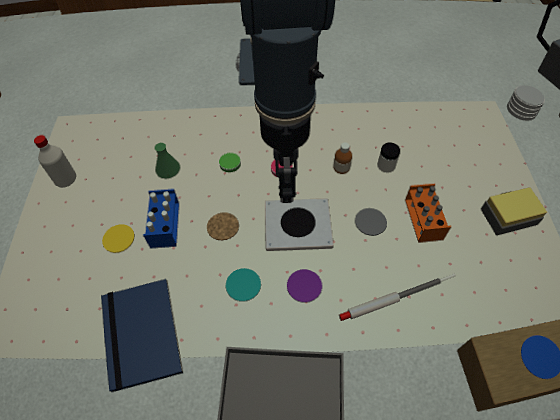

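View pics/side0.png

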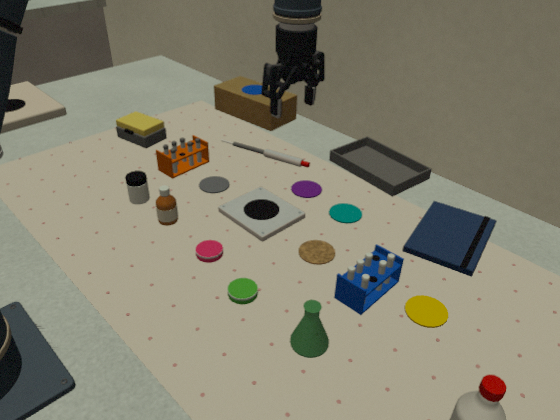

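View pics/wrist0.png

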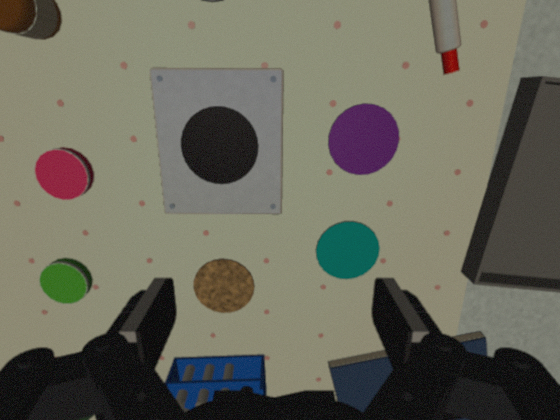

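The row runs along y: the blue rack is at −y and the orange rack at +y (scene image, left and right). Four other discs (yellow, teal, purple and the blue one on the wooden block) have the coaster's shape. Next I'll measure everything.

```bash
cat > h.py <<'E'
import numpy as np,cv2
def load(n): return dict(np.load(n+".npz"))
def rays(c,px):
    px=np.asarray(px,float).reshape(-1,1,2)
    u=cv2.undistortPoints(px,c["K"],c["distortion"]).reshape(-1,2)
    d=np.c_[u[:,0],-u[:,1],-np.ones(len(u))]
    T=c["world_from_camera"]; return T[:3,3],d@T[:3,:3].T
def plane(c,px,z):
    o,d=rays(c,px); return o+d*((z-o[2])/d[:,2])[:,None]
def tri(c1,p1,c2,p2):
    o1,d1=rays(c1,p1);o2,d2=rays(c2,p2);d1=d1[0];d2=d2[0]
    t=np.linalg.lstsq(np.c_[d1,-d2],o2-o1,rcond=None)[0]
    a=o1+t[0]*d1;b=o2+t[1]*d2; return (a+b)/2,np.linalg.norm(a-b)
def proj(c,P):
    T=np.linalg.inv(c["world_from_camera"]);P=np.atleast_2d(P)@T[:3,:3].T+T[:3,3]
    P=P*[1,-1,-1]
    return cv2.projectPoints(P,np.zeros(3),np.zeros(3),c["K"],c["distortion"])[0].reshape(-1,2)
R={"pink":((160,110,90),(178,255,255)),"green":((45,120,70),(70,255,255)),"cork":((8,60,50),(20,170,190)),
"amber":((5,150,40),(20,255,200)),"orange":((5,190,120),(14,255,255)),"blue":((105,150,60),(125,255,255))}
def blobs(c,name=None,lo=None,hi=None,amin=40):
    hsv=cv2.cvtColor(c["pixels"],cv2.COLOR_BGR2HSV)
    if name: lo,hi=R[name]
    m=cv2.inRange(hsv,np.array(lo),np.array(hi))
    m=cv2.morphologyEx(m,cv2.MORPH_OPEN,np.ones((3,3),np.uint8))
    cs=cv2.findContours(m,cv2.RETR_EXTERNAL,cv2.CHAIN_APPROX_NONE)[0]
    return sorted([k for k in cs if cv2.contourArea(k)>amin],key=cv2.contourArea,reverse=True)
def fitc(c,k,z):
    """circle fit of contour cast on plane z (hull)"""
    P=plane(c,cv2.convexHull(k).reshape(-1,2),z)[:,:2]
    A=np.c_[2*P,np.ones(len(P))];s=np.linalg.lstsq(A,(P**2).sum(1),rcond=None)[0]
    r=np.sqrt(s[2]+s[0]**2+s[1]**2);res=np.std(np.hypot(*(P-s[:2]).T)-r)
    return s[:2],2*r,res
E
python3 - <<'E'
from h import *
np.set_printoptions(precision=4,suppress=True)
C={n:load(n+"0") for n in ["scene","side","wrist"]}
for n,c in C.items():
    print(n)
    for k in R:
        for b in blobs(c,k)[:4]:
            x,y,w,h=cv2.boundingRect(b)
            s,d,r=fitc(c,b,{"pink":.015,"green":.015,"cork":.004}.get(k,.03))
            print(k,(x,y,w,h),int(cv2.contourArea(b)),s,round(d,4),round(r,4))
    for px in {"scene":[(298,222),(371,221),(223,226),(230,160),(343,157),(390,148),(158,145)],"side":[(262,210),(214,184),(317,251),(136,179),(165,190)],"wrist":[(219,145),(224,285),(63,173),(65,282)]}[n]:
        z=c["z_map"][px[1],px[0]]; o,d=rays(c,px); print(px,(o+d*z)[0])
def crop(c,x,y,w,h,f): return cv2.resize(c["pixels"][y:y+h,x:x+w],None,fx=f,fy=f,interpolation=cv2.INTER_CUBIC)
a=crop(C["scene"],140,130,320,120,2.5)
b=crop(C["side"],100,140,320,120,2.5)
cv2.imwrite("pics/crop1.png",np.vstack([a,b]))
E
```

```text
scene
green (219, 154, 21, 14) 212 [ 0.4246 -0.1311] 0.0503 0.0007
cork (207, 213, 32, 27) 642 [ 0.6119 -0.1422] 0.0733 0.0003
cork (483, 365, 18, 25) 144 [0.9799 0.3837] 0.043 0.0028
cork (534, 324, 26, 15) 117 [0.8993 0.5288] 0.0452 0.0045
cork (505, 370, 14, 15) 62 [0.9859 0.4194] 0.0311 0.0016
amber (406, 184, 44, 58) 1400 [0.6128 0.331 ] 0.1414 0.0113
amber (336, 151, 16, 13) 138 [0.4377 0.1555] 0.043 0.0013
amber (104, 0, 20, 9) 118 [-0.369  -0.5952] 0.0886 0.0079
amber (148, 0, 36, 5) 104 [-0.4093 -0.387 ] 0.1706 0.0055
orange (411, 189, 34, 40) 396 [0.602  0.3223] 0.1037 0.0057
orange (407, 200, 14, 37) 138 [0.628  0.2794] 0.0819 0.0116
blue (521, 336, 39, 43) 1257 [0.9576 0.482 ] 0.0839 0.0003
blue (146, 193, 33, 46) 636 [ 0.5965 -0.272 ] 0.1186 0.0088
(298, 222) [0.618  0.0313 0.0161]
(371, 221) [0.6157 0.2013 0.0039]
(223, 226) [ 0.6139 -0.1406  0.0049]
(230, 160) [ 0.4251 -0.1288  0.0169]
(343, 157) [0.4656 0.1486 0.0592]
(390, 148) [0.443  0.2677 0.0612]
(158, 145) [ 0.4288 -0.295   0.0867]
side
pink (196, 240, 26, 17) 316 [ 0.4503 -0.0016] 0.0519 0.0004
green (228, 278,
[... 431 characters left out ...]
53 0.5437] 0.0776 0.0007
blue (373, 246, 15, 14) 114 [ 0.6759 -0.2502] 0.0346 0.0029
(262, 210) [0.6177 0.0246 0.0153]
(214, 184) [0.6152 0.1947 0.0053]
(317, 251) [ 0.6147 -0.144   0.0029]
(136, 179) [0.4441 0.2523 0.0633]
(165, 190) [0.4495 0.1397 0.0853]
wrist
pink (35, 150, 52, 49) 1898 [ 0.4497 -0.0008] 0.0531 0.0002
green (40, 264, 46, 39) 1319 [ 0.4259 -0.1319] 0.0522 0.0001
cork (194, 259, 60, 54) 2450 [ 0.6129 -0.1425] 0.074 0.0003
amber (0, 0, 31, 31) 636 [0.4464 0.1483] 0.0323 0.0032
blue (167, 356, 97, 53) 2724 [ 0.6027 -0.2645] 0.1205 0.0043
(219, 145) [0.6181 0.0308 0.0156]
(224, 285) [ 0.6139 -0.1399  0.0055]
(63, 173) [0.4525 0.0012 0.0158]
(65, 282) [ 0.4294 -0.1293  0.0159]
```

View pics/crop1.png

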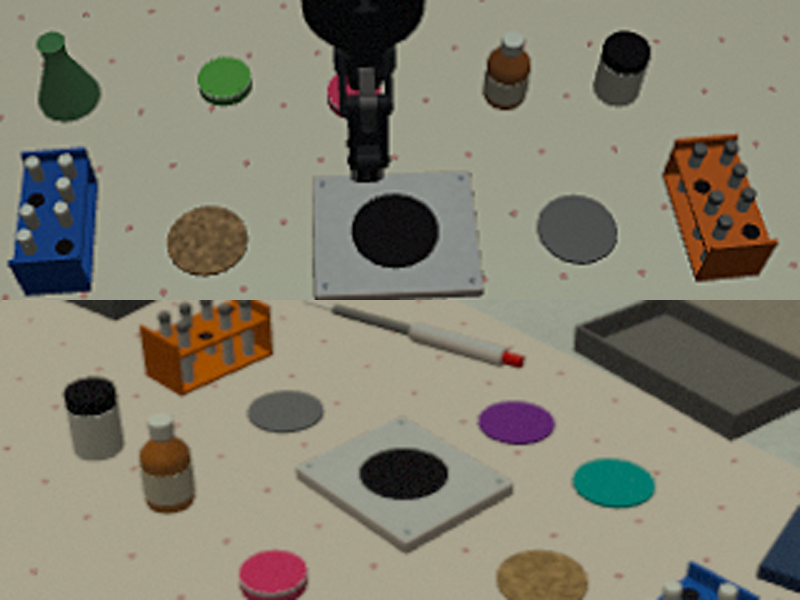

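The crop confirms three things. The tan speckled cork coaster (scene 223,226) lies between the stage and the blue rack, so it takes the bottle. The plain grey one (371,221) lies between the stage and the orange rack, so it takes the jar. The yellow, teal and purple discs don't match the description. Next, a second wrist view for the bottle, jar, pink dish and heights.

Run:
```python
from h import *
from workcell import env,sensors,read_camera
env.reach([0.56,0.15,0.27],[np.pi,0,0])
for n in ["wrist","scene"]:
    c=read_camera(n); cv2.imwrite(f"pics/{n}1.png",c["pixels"]); np.savez(f"{n}1.npz",**c)
print(sensors.sense()["time"])
```

```text
1.05
```

View pics/wrist1.png

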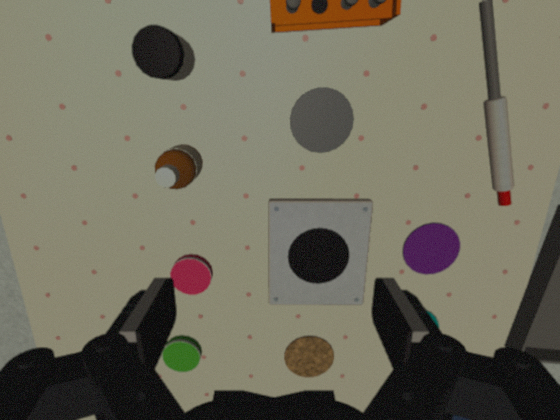

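View pics/scene1.png

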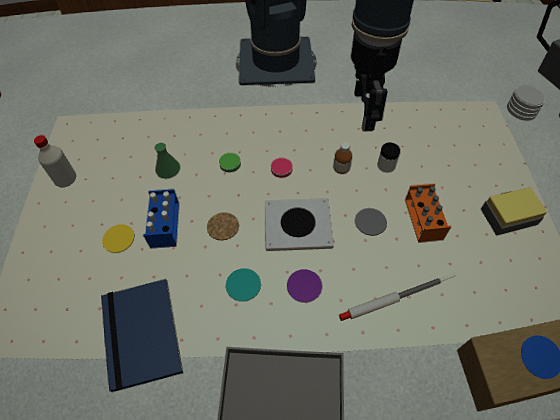

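Everything needed is in view: the jar lid at wrist (158,52), the bottle cap at (166,177), grey at (322,120), the black disc at (318,255), cork at (309,356), pink at (190,275) and green at (182,353).

```bash
cat > m.py <<'E'
from h import *
np.set_printoptions(precision=4,suppress=True)
def at(c,px,lo,hi,amin=30):
    for b in blobs(c,None,lo,hi,amin):
        if cv2.pointPolygonTest(cv2.convexHull(b),tuple(map(float,px)),False)>=0: return b
def cen(b):
    m=cv2.moments(b); return np.array([m["m10"],m["m01"]])/m["m00"]
BL=((0,0,0),(180,255,50));GR=((0,0,60),(180,35,135))
E
python3 - <<'E'
from m import *
C={n:load(n) for n in ["scene1","side0","wrist1","wrist0"]}
Q={"disc":(BL,.016,{"scene1":(298,222),"side0":(262,210),"wrist1":(318,255),"wrist0":(219,145)}),
"lid":(BL,.064,{"scene1":(390,150),"side0":(136,179),"wrist1":(158,52)}),
"grey":(GR,.004,{"scene1":(371,221),"side0":(214,184),"wrist1":(322,120)}),
"cork":(R["cork"],.004,{"scene1":(223,226),"side0":(317,251),"wrist1":(309,356),"wrist0":(224,285)}),
"pink":(R["pink"],.015,{"scene1":(282,167),"side0":(209,249),"wrist1":(190,275),"wrist0":(63,173)}),
"green":(R["green"],.015,{"scene1":(230,160),"side0":(242,289),"wrist1":(182,353),"wrist0":(65,282)}),
"cap":(((0,0,140),(180,60,255)),.085,{"scene1":(345,147),"side0":(165,190),"wrist1":(166,177)}),
}
for k,(r,z,ps) in Q.items():
    ce={}
    for n,p in ps.items():
        b=at(C[n],p,*r)
        if b is None: print(k,n,"none");continue
        s,d,res=fitc(C[n],b,z); 
        if k!="cap" : print(k,n,s,round(d,4),round(res,4))
        else: print(k,n,cv2.boundingRect(b),s,round(d,4))
        ce[n]=cen(b)
    for a,b in [("scene1","side0"),("scene1","wrist1"),("side0","wrist1"),("wrist0","wrist1")]:
        if a in ce and b in ce: print("   tri",a,b,*tri(C[a],ce[a],C[b],ce[b]))
E
```

```text
disc scene1 [0.6174 0.0301] 0.0776 0.0003
disc side0 [0.6181 0.028 ] 0.0756 0.0004
disc wrist1 [ 0.6073 -0.2716] 0.8644 0.053
disc wrist0 [0.6182 0.0297] 0.0777 0.0001
   tri scene1 side0 [0.6183 0.0295 0.0149] 0.0019294788893072393
   tri scene1 wrist1 [ 0.6261 -0.0044  0.1204] 0.11523500209459958
   tri side0 wrist1 [ 0.5665 -0.0597  0.0999] 0.048530959311669515
   tri wrist0 wrist1 [0.6127 0.0482 0.2127] 0.07522019645133705
lid scene1 [0.4548 0.2652] 0.0522 0.002
lid side0 [0.4451 0.2542] 0.056 0.003
lid wrist1 [0.452  0.2664] 0.0469 0.0008
   tri scene1 side0 [0.4496 0.2667 0.0568] 0.002004646511103193
   tri scene1 wrist1 [0.4501 0.2673 0.0583] 0.0006914933164032656
   tri side0 wrist1 [0.45   0.2674 0.0557] 0.001325954881859542
grey scene1 [0.6142 0.2003] 0.0748 0.0008
grey side0 [0.6163 0.1974] 0.0745 0.0008
grey wrist1 [0.6157 0.2002] 0.0755 0.0003
   tri scene1 side0 [0.6159 0.1992 0.004 ] 0.0026687066033043313
   tri scene1 wrist1 [0.6154 0.2008 0.0044] 0.0013263174114976444
   tri side0 wrist1 [0.617  0.2007 0.0017] 0.0022004842646433367
cork scene1 [ 0.612  -0.1421] 0.073
[... 801 characters left out ...]
t0 wrist1 [ 0.4499 -0.      0.0153] 0.0003500853972927126
green scene1 [ 0.4244 -0.1312] 0.0502 0.0008
green side0 [ 0.4264 -0.1321] 0.0514 0.0002
green wrist1 [ 0.4259 -0.1319] 0.052 0.0003
green wrist0 [ 0.4259 -0.1319] 0.0522 0.0001
   tri scene1 side0 [ 0.4257 -0.1317  0.0152] 0.0014439375658326426
   tri scene1 wrist1 [ 0.426  -0.131   0.0158] 0.0004892670903062798
   tri side0 wrist1 [ 0.426  -0.132   0.0146] 0.0005193669991348762
   tri wrist0 wrist1 [ 0.426  -0.1312  0.0152] 1.5562786366664352e-05
cap scene1 (20, 101, 527, 258) [ 0.4804 -0.0092] 1.1207
cap side0 (0, 56, 560, 364) [0.5823 0.221 ] 1.3667
cap wrist1 none
   tri scene1 side0 [ 0.567  -0.0032 -0.0932] 0.025353563422170586
```

Heights agree: dishes 15 mm, disc about 15–16 mm, coasters about 3–4 mm, lid centre about 57 mm. Now I'll go above pink with the jaws pre-set and check where the fingertips sit in depth.

Run:
```python
from m import *
from workcell import env,eoat,sensors,read_camera,inverse_kinematics
for p in [(0.4497,-0.0007,.03),(0.4259,-0.1317,.03),(.618,.0298,.05),(.447,.148,.04),(.45,.267,.04),(.6155,.2004,.04),(.6127,-.1424,.04)]:
    print(p,[None if (q:=inverse_kinematics(list(p),[np.pi,0,y])) is None else round(q[6],2) for y in (0,np.pi/2,-np.pi/2)])
env.reach([0.4497,-0.0007,0.12],[np.pi,0,0])
eoat.move_gripper(0.068)
for n in ["wrist","scene","side"]:
    c=read_camera(n); cv2.imwrite(f"pics/{n}2.png",c["pixels"]); np.savez(f"{n}2.npz",**c)
s=sensors.sense();print(s["time"],s["eef_pos"],s["tcp_rot"],s["finger_gap"],s["ft_force"])
```

```text
(0.4497, -0.0007, 0.03) [np.float64(-0.09), np.float64(1.14), np.float64(-1.31)]
(0.4259, -0.1317, 0.03) [np.float64(0.25), np.float64(1.43), np.float64(-0.96)]
(0.618, 0.0298, 0.05) [np.float64(-0.1), np.float64(1.18), np.float64(-1.39)]
(0.447, 0.148, 0.04) [np.float64(-0.43), np.float64(0.81), np.float64(-1.66)]
(0.45, 0.267, 0.04) [np.float64(-0.65), np.float64(0.61), np.float64(-1.89)]
(0.6155, 0.2004, 0.04) [np.float64(-0.39), np.float64(0.9), np.float64(-1.66)]
(0.6127, -0.1424, 0.04) [np.float64(0.2), np.float64(1.46), np.float64(-1.13)]
2.475 [ 0.4499 -0.0005  0.1201] [-3.1416 -0.0002  0.0003] 0.06793417536600561 [ 0.2788 -0.4317 -0.6196]
```

View pics/wrist2.png

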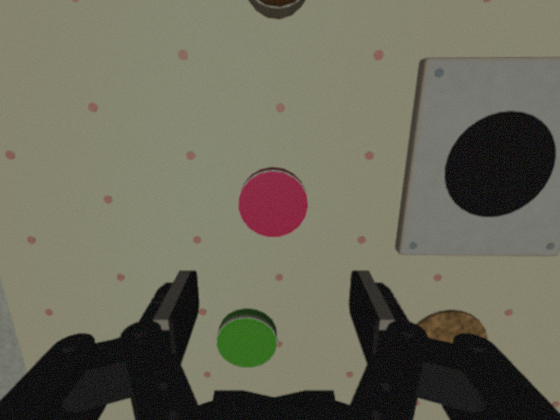

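View pics/side2.png

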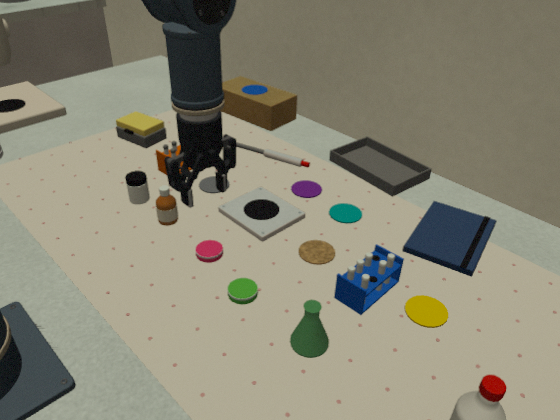

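Pink at wrist (273,203), jaws straddling it in x at columns 190 and 358. Now the tip heights from depth.

Run:
```python
from m import *
c=load("wrist2")
for cols in [(170,205),(345,380)]:
    pts=[]
    for v in range(262,330,2):
        for u in range(*cols,2):
            z=c["z_map"][v,u]
            if 0<z<0.22: pts.append((rays(c,(u,v))[1][0]*z+c["world_from_camera"][:3,3]).tolist()+[u,v])
    P=np.array(pts); i=np.argsort(P[:,2])[:6]; print(P[i]); print(P[:,:3].min(0),P[:,:3].max(0),np.percentile(P[:,2],[2,10,50,90]))
for b,n,r in [("pink",(273,203),R["pink"]),("green",(247,340),R["green"])]:
    print(b,fitc(c,at(c,n,*r),.015))
b=at(c,(500,165),*BL); print(fitc(c,b,.016))
```

```text
[[  0.416    0.0075   0.1361 196.     272.    ]
 [  0.4163  -0.0015   0.1362 198.     290.    ]
 [  0.4161  -0.0045   0.1363 198.     296.    ]
 [  0.4161  -0.0054   0.1366 198.     298.    ]
 [  0.4161   0.0069   0.1367 196.     274.    ]
 [  0.4163  -0.0032   0.1368 198.     294.    ]]
[ 0.406  -0.0112  0.1361] [0.4166 0.0112 0.1739] [0.1372 0.1408 0.1537 0.1679]
[[  0.4841  -0.0016   0.136  349.     290.    ]
 [  0.4842  -0.0045   0.1363 349.     296.    ]
 [  0.484   -0.0023   0.1366 349.     292.    ]
 [  0.4844   0.0049   0.1367 351.     278.    ]
 [  0.4842  -0.0063   0.1368 349.     300.    ]
 [  0.4842   0.0069   0.1368 351.     274.    ]]
[ 0.4837 -0.0112  0.136 ] [0.4947 0.0114 0.1743] [0.1373 0.1412 0.1544 0.1691]
pink (array([ 0.4495, -0.0008]), np.float64(0.053233165063112535), np.float64(0.0001168725236956317))
green (array([ 0.4258, -0.1319]), np.float64(0.05274297991620036), np.float64(0.00019154133558121252))
(array([0.6184, 0.0299]), np.float64(0.07888739372109875), np.float64(0.00011701556709048672))
```

Run:
```python
from m import *
c=load("wrist2");print(c["world_from_camera"][:3,3])
for z in (.095,.10,.11,.12,.136): print(z,proj(c,[[.416,.011,z],[.416,-.011,z],[.484,.011,z]]).tolist())
for v in (266,270,274,280,290): print(v,np.round(c["z_map"][v,176:206:2],3))
s=load("scene2");print(proj(s,[[.416,0,.095],[.484,0,.095],[.484,0,.136]]))
i=cv2.imread("pics/scene2.png");cv2.imwrite("pics/s2c.png",cv2.resize(i[60:210,200:370],None,fx=4,fy=4))
s=load("side2");print(proj(s,[[.416,0,.095],[.484,0,.095],[.484,0,.136]]))
i=cv2.imread("pics/side2.png");cv2.imwrite("pics/s2d.png",cv2.resize(i[110:260,120:290],None,fx=4,fy=4))
```

```text
[0.4499 0.0828 0.2713]
0.095 [[211.4048808104762, 229.3982095319], [213.5919423459292, 265.1746297815617], [335.0003811239683, 229.48224959679806]]
0.1 [[209.82513942537815, 232.92037980561656], [212.1224739962923, 269.4498624454345], [336.579498791771, 233.0048073933516]]
0.11 [[206.40960552400364, 240.53439825847926], [208.95401655391544, 278.66644193695276], [339.99354307470867, 240.61936584945988]]
0.12 [[202.603780142417, 249.01652021292986], [205.4373328848182, 288.8933308110584], [343.7974813852179, 249.10161002367514]]
0.136 [[195.51822564514538, 264.80278942560017], [198.92843217246963, 307.8146332629365], [350.8788846311992, 264.88676160171616]]
266 [0.305 0.301 0.303 0.302 0.302 0.303 0.303 0.304 0.302 0.304 0.303 0.303
 0.304 0.302 0.303]
270 [0.305 0.303 0.149 0.149 0.147 0.148 0.149 0.149 0.148 0.148 0.304 0.303
 0.304 0.303 0.304]
274 [0.306 0.145 0.145 0.144 0.145 0.145 0.145 0.144 0.145 0.148 0.152 0.305
 0.306 0.304 0.304]
280 [0.14  0.14  0.14  0.141 0.14  0.141 0.141 0.141 0.144 0.147 0.152 0.307
 0.308 0.307 0.306]
290 [0.133 0.133 0.132 0.133 0.132 0.134 0.137 0.14  0.144 0.148 0.152 0.155
 0.311 0.311 0.311]
[[280.3545 133.6775]
 [281.4984 154.9319]
 [281.3215 142.6284]]
[[190.9217 222.226 ]
 [219.6707 208.2433]
 [218.6279 190.4178]]
```

View pics/s2d.png

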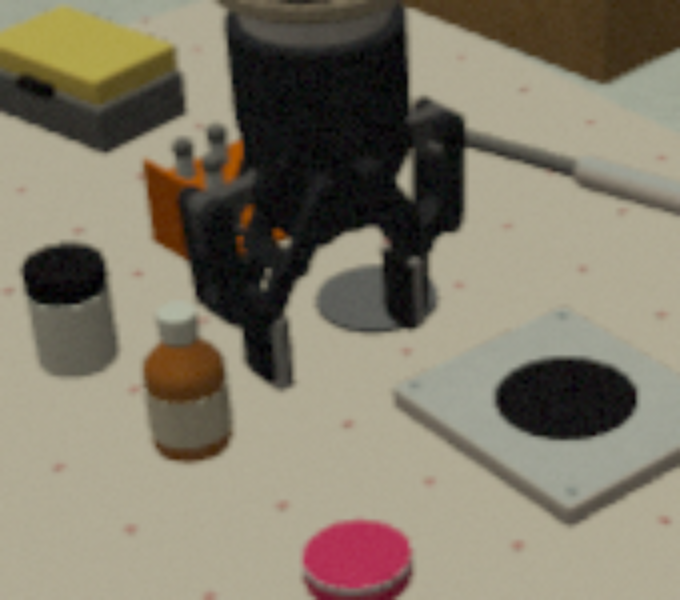

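Two views agree that the tips are at z≈0.136 with the TCP at 0.120. That puts the tips about 16 mm behind the TCP, where the text says 25 mm ahead. I'll cross-check this with the earlier images.

Run:
```python
from m import *
for n,T in (("wrist0",[.6747,0,.2227]),("wrist1",[.56,.15,.27]),("wrist2",[.4499,-.0005,.1201])):
    c=load(n);o=c["world_from_camera"][:3,3];v,u=np.mgrid[255:345,120:430]
    m=(c["z_map"][v,u]>0)&(c["z_map"][v,u]<.22);px=np.c_[u[m],v[m]]
    P=o+rays(c,px)[1]*c["z_map"][px[:,1],px[:,0]][:,None]-T
    P=P[abs(P[:,1])<.011]
    print(n,np.percentile(P[:,2],[0.5,2,10]), "cam-tcp",o-T)
from workcell import sensors,inverse_kinematics
print(sensors.sense()["q"],inverse_kinematics([.4497,-.0007,-.012],[np.pi,0,0]))
```

```text
wrist0 [0.022  0.0235 0.0281] cam-tcp [-0.      0.0831  0.1509]
wrist1 [0.0222 0.0238 0.0286] cam-tcp [0.0002 0.0824 0.1511]
wrist2 [0.0165 0.0182 0.0232] cam-tcp [0.     0.0833 0.1512]
[-0.1219  0.3903  0.0254  2.1424 -0.0169  0.6089 -0.0842] [-0.109   0.6434  0.0092  2.2533 -0.0227  0.245  -0.0797]
```

All three wrist views agree: the tips are 21.5 mm behind the reported TCP when open and 15.5 mm behind at a 68 mm gap. I'll trust the measurement over the text, and descend in small steps while watching the force.

Run:
```python
from m import *
from workcell import env,eoat,sensors,read_camera
f0=np.array(sensors.sense()["ft_force"])
env.servo_line([0.4496,-0.0007,0.035],feed=0.15)
stop=False
for z in np.arange(0.031,0.007,-0.003):
    env.servo_line([0.4496,-0.0007,float(z)],feed=0.05)
    s=sensors.sense(); f=np.array(s["ft_force"])-f0
    print(round(z,4),s["eef_pos"][2],f)
    if abs(f[2])>6: stop=True;break
for n in ["wrist","side"]:
    c=read_camera(n); np.savez(f"{n}3.npz",**c)
    cv2.imwrite(f"pics/{n}3.png",c["pixels"] if n=="wrist" else cv2.resize(c["pixels"][160:280,130:290],None,fx=4,fy=4))
print(sensors.sense()["time"])
```

```text
0.031 0.031412441591659464 [-0.4617  0.8616  1.4929]
0.028 0.02798462625027018 [-0.0732  0.0813  0.29  ]
0.025 0.024827515230419508 [0.5624 0.3327 0.0722]
0.022 0.021800456178105967 [-0.0696  0.5506  0.061 ]
0.019 0.018819335351589868 [0.0286 1.0528 0.8304]
0.016 0.01581015941915439 [-0.292   0.1262  0.9879]
0.013 0.012824716411135344 [-0.1563  0.5548  0.4768]
0.01 0.00983655201947995 [-0.8199  0.0181 -0.0838]
5.2917
```

View pics/side3.png

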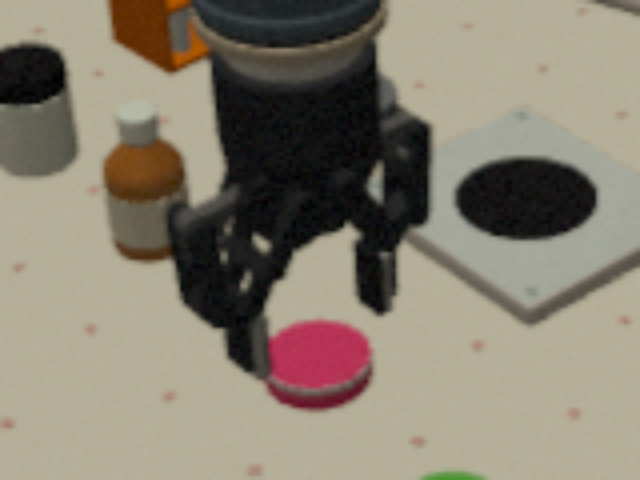

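View pics/wrist3.png

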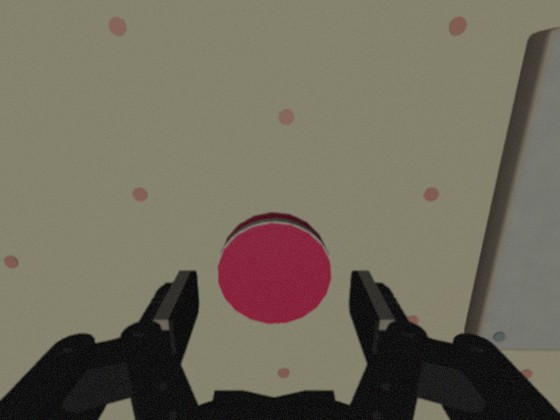

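Side and wrist views confirm the tips are still well above the bench and straddle pink (wrist 274,272). Going lower, then grip.

```bash
cat > g.py <<'E'
from m import *
from workcell import env,eoat,sensors,read_camera
D=[np.pi,0,0]
def st(t=""):
    s=sensors.sense();print(t,"t",round(s["time"],2),"pos",s["eef_pos"],"gap",round(s["finger_gap"],4),"F",s["ft_force"]);return s
def steps(x,y,zs,feed=.05,lim=6):
    f0=np.array(sensors.sense()["ft_force"])
    for z in zs:
        env.servo_line([x,y,float(z)],feed=feed)
        f=np.array(sensors.sense()["ft_force"])-f0
        if abs(f[2])>lim: print("contact",z,f);return False
    return True
def pics(tag,*ns):
    for n in ns:
        c=read_camera(n);np.savez(n+tag+".npz",**c);cv2.imwrite(f"pics/{n}{tag}.png",c["pixels"])
E
python3 - <<'E'
from g import *
ok=steps(.4496,-.0007,[.004,-.001,-.004,-.007,-.0085])
st("down")
if ok:
    eoat.move_gripper(0.045); st("grip")
    env.servo_line([.4496,-.0007,.035],feed=.1); st("lift"); pics("4","wrist","side")
E
```

```text
down t 6.56 pos [ 0.4496 -0.0007 -0.0086] gap 0.0681 F [0.1245 0.0675 0.2735]
grip t 6.86 pos [ 0.4496 -0.0007 -0.008 ] gap 0.0527 F [-1.8941  0.2393 10.6584]
lift t 7.44 pos [ 0.4496 -0.0007  0.0349] gap 0.0528 F [-0.1134  0.6993 -0.9559]
```

View pics/wrist4.png

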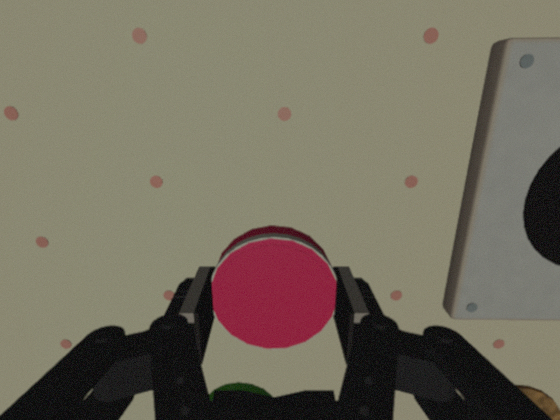

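Run:
```python
from g import *
i=cv2.imread("pics/side4.png");cv2.imwrite("pics/side4c.png",cv2.resize(i[120:280,130:290],None,fx=4,fy=4))
c=load("wrist4");b=at(c,(273,270),*R["pink"]);print(cv2.boundingRect(b))
for z in (.05,.055,.06,.065): print(z,fitc(c,b,z))
x,y=cen(b).astype(int);z=c["z_map"][y-5:y+5,x-5:x+5].mean();print(rays(c,(x,y))[1]*z+c["world_from_camera"][:3,3])
P=[]
for v in range(240,345,2):
  for u in range(160,400,2):
    z=c["z_map"][v,u]
    if 0<z<.2:P.append(rays(c,(u,v))[1][0]*z+c["world_from_camera"][:3,3])
P=np.array(P);
for a,bb in ((.40,.4215),(.4775,.50)):
    k=P[(P[:,0]>a)&(P[:,0]<bb)]; print(k.min(0),k.max(0),np.percentile(k[:,2],[1,5]))
```

```text
(212, 239, 124, 109)
0.05 (array([ 0.4495, -0.0059]), np.float64(0.05702109811686114), np.float64(0.0001820728560013929))
0.055 (array([ 0.4495, -0.0026]), np.float64(0.054924199993114674), np.float64(0.00017537729518720852))
0.06 (array([0.4495, 0.0006]), np.float64(0.05282730186937712), np.float64(0.00016868173437302656))
0.065 (array([0.4495, 0.0039]), np.float64(0.05073040374563925), np.float64(0.00016198617355883763))
[[0.4493 0.0013 0.0585]]
[0.4097 0.0015 0.0498] [0.4215 0.0136 0.1017] [0.0512 0.0559]
[0.4775 0.0042 0.0495] [0.4914 0.0133 0.1018] [0.0514 0.0561]
```

View pics/side4c.png

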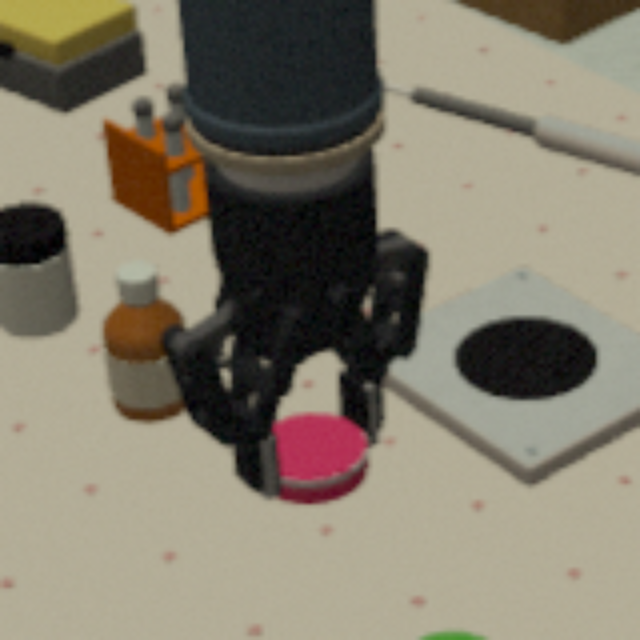

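Pink is held level: top at 58.5 mm as expected, centre within 0.5 mm of the TCP. Moving it to the disc.

Run:
```python
from g import *
x,y=.6182,.0295
env.servo_line([.4496,-.0007,.06],feed=.12)
env.servo_line([x,y,.06],attitude=D,feed=.15)
env.servo_line([x,y,.020],feed=.08)
ok=steps(x,y,[.014,.011,.0095,.0083],feed=.03,lim=4); st("at")
eoat.move_gripper(.068); st("open")
env.servo_line([x,y,.10],feed=.12)
pics("5","wrist","side","scene");st()
c=load("wrist5");print(cv2.boundingRect(at(c,proj(c,[x,y,.031])[0],*R["pink"])))
p=at(c,proj(c,[x,y,.031])[0],*R["pink"]);print("pink",fitc(c,p,.031))
for b in blobs(c,None,*BL,500):print(cv2.boundingRect(b),fitc(c,b,.016))
s=load("scene5");print(fitc(s,at(s,proj(s,[x,y,.031])[0],*R["pink"]),.031))
```

```text
at t 10.94 pos [0.6182 0.0295 0.0083] gap 0.0527 F [-0.7144 -0.2307 -0.5003]
open t 11.24 pos [0.6182 0.0295 0.0083] gap 0.0682 F [-0.6456 -0.5005 -0.0254]
 t 12.31 pos [0.6177 0.0295 0.0991] gap 0.0679 F [ 0.6457  0.2732 -0.5775]
(235, 183, 79, 74)
pink (array([0.6181, 0.0293]), np.float64(0.053694966740909386), np.float64(0.00013933171365845479))
(0, 271, 560, 149) (array([ 0.6193, -0.2968]), np.float64(0.5616777891534693), np.float64(0.0036458035462337483))
(220, 159, 110, 104) (array([0.6183, 0.0298]), np.float64(0.07850996890781656), np.float64(9.141542471987447e-05))
(array([0.617 , 0.0299]), np.float64(0.05218675050950829), np.float64(0.000979261516115963))
```

View pics/wrist5.png

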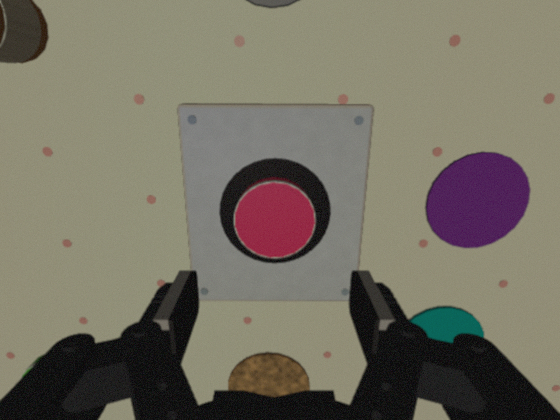

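Pink sits on the disc at wrist (275,219), within about 0.5 mm of the disc centre. Now green.

Run:
```python
from g import *
x,y=.4258,-.1320
env.reach([x,y,.09],D)
pics("6","wrist"); c=load("wrist6")
s,d,r=fitc(c,at(c,proj(c,[x,y,.015])[0],*R["green"]),.015);print("green",s,d,r)
assert np.hypot(*(s-[x,y]))<.003
x,y=map(float,s)
env.servo_line([x,y,.02],feed=.12)
assert steps(x,y,[.01,.002,-.004,-.007],feed=.08)
eoat.move_gripper(.045);st("grip")
env.servo_line([x,y,.035],feed=.1);st("lift");pics("7","wrist","side")
c=load("wrist7");zt=.015+.042
b=at(c,proj(c,[x,y,zt])[0],*R["green"]);print(fitc(c,b,zt))
u,v=cen(b).astype(int);z=c["z_map"][v-5:v+5,u-5:u+5].mean();print("top z",rays(c,(u,v))[1]*z+c["world_from_camera"][:3,3])
```

```text
green [ 0.4258 -0.1319] 0.05308323121214079 9.574200235015388e-05
grip t 15.41 pos [ 0.4258 -0.1319 -0.0064] gap 0.0522 F [-2.1214  0.4167 11.7853]
lift t 15.97 pos [ 0.4259 -0.1319  0.0349] gap 0.0521 F [ 0.3974  0.0831 -0.2639]
(array([ 0.4258, -0.1313]), np.float64(0.053169054831337347), np.float64(0.00015499412589295685))
top z [[ 0.4255 -0.1294  0.057 ]]
```

View pics/wrist7.png

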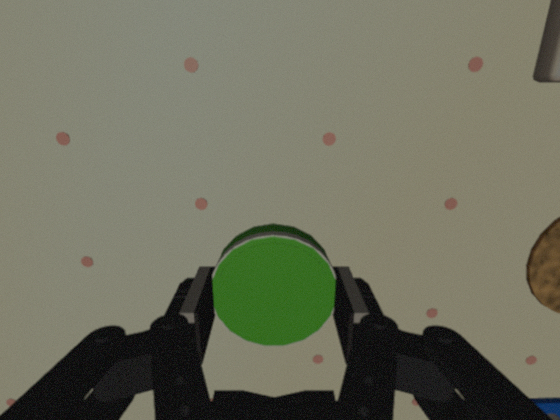

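Run:
```python
from g import *
x,y=.6182,.0291
env.servo_line([.4258,-.1319,.08],feed=.15)
env.servo_line([x,y,.08],attitude=D,feed=.2)
env.servo_line([x,y,.036],feed=.08)
steps(x,y,[.030,.027,.0255,.0244],feed=.03,lim=4); st("at")
eoat.move_gripper(.068); st("open")
env.servo_line([x,y,.13],feed=.12)
pics("8","wrist","side","scene");st()
c=load("wrist8")
print("green",fitc(c,at(c,proj(c,[x,y,.046])[0],*R["green"]),.046))
for b in blobs(c,None,*BL,500):print(cv2.boundingRect(b),fitc(c,b,.016))
i=load("side8")["pixels"];cv2.imwrite("pics/side8c.png",cv2.resize(i[150:270,180:340],None,fx=4,fy=4))
```

```text
contact 0.0244 [-1.4749 -0.2616  5.2452]
at t 19.73 pos [0.6184 0.0291 0.0248] gap 0.0523 F [-0.6567  0.0666  5.0643]
open t 20.03 pos [0.6181 0.0291 0.0242] gap 0.0677 F [-0.7183  0.0855  0.8928]
 t 21.22 pos [0.6177 0.0291 0.1291] gap 0.0684 F [ 0.0346 -0.0135 -0.9819]
green (array([0.6183, 0.0292]), np.float64(0.05299817347628336), np.float64(0.0001395250665663673))
(0, 272, 560, 148) (array([ 0.6203, -0.3501]), np.float64(0.6351893760921336), np.float64(0.003880909715316767))
(226, 151, 98, 74) (array([0.6183, 0.0299]), np.float64(0.07815264680263581), np.float64(0.0002572395184440948))
```

View pics/wrist8.png

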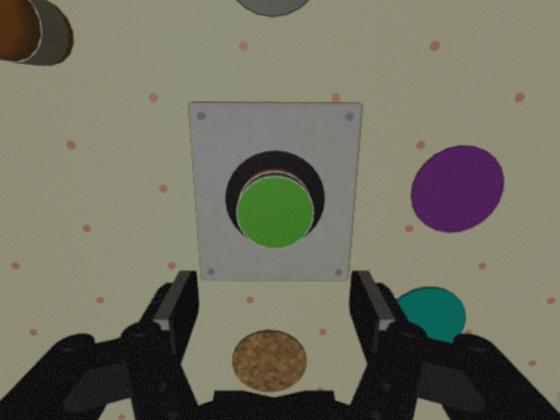

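View pics/side8c.png

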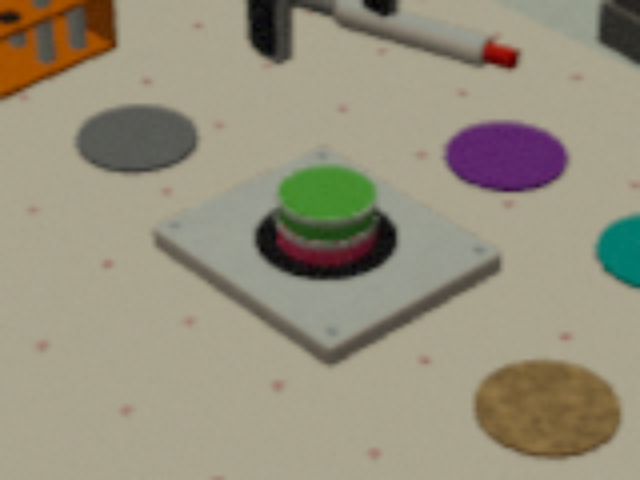

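The stack is square: green at (.6183,.0292) against disc centre (.6183,.0299). Side crop (327,215) shows it level. Next, look down at the bottle and jar from two wrist positions.

Run:
```python
from g import *
env.servo_line([.6182,.0291,.16],feed=.2)
env.reach([.447,.20,.16],D); pics("9a","wrist")
env.reach([.447,.148,.16],D); pics("9b","wrist"); st()
```

```text
t 22.9 pos [0.4481 0.1467 0.16  ] gap 0.0675 F [ 0.8464  0.4604 -0.2431]
```

View pics/wrist9a.png

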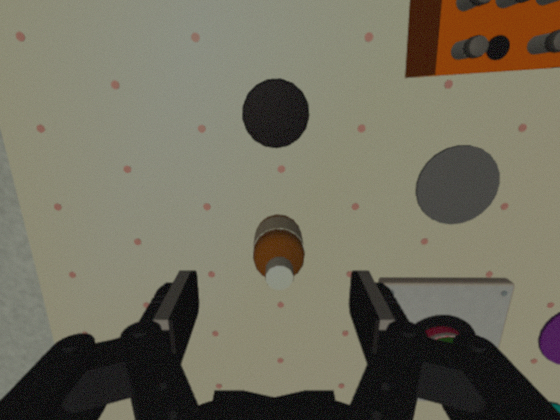

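View pics/wrist9b.png

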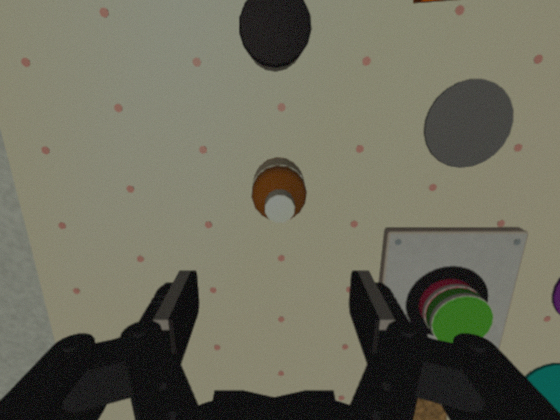

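Cap top at (279,277) in the first view and (280,208) in the second. Jar lid at (276,113) and (275,30). Measuring both.

Run:
```python
from g import *
a,b=load("wrist9a"),load("wrist9b")
for c,p in ((a,(279,277)),(b,(280,208))):
    hsv=cv2.cvtColor(cv2.medianBlur(c["pixels"],3),cv2.COLOR_BGR2HSV);print(hsv[p[1],p[0]],hsv[p[1]+40,p[0]+25])
def roi(c,p,r=40):
    d=dict(c);m=np.zeros((420,560,1),np.uint8);cv2.circle(m,p,r,1,-1);d["pixels"]=cv2.medianBlur(c["pixels"],3)*m;return d
W=((0,0,120),(180,26,255))
ca=at(roi(a,(279,277)),(279,279),*W);cb=at(roi(b,(280,208)),(280,208),*W)
for c,k,n in((a,ca,"a"),(b,cb,"b")):
    if k is None: print("none",n);continue
    print("cap",n,cv2.boundingRect(k),fitc(c,k,.085))
if ca is not None and cb is not None: print(tri(a,cen(ca),b,cen(cb)))
B2=((0,0,0),(180,255,70))
la=at(a,(276,113),*B2);lb=at(b,(275,30),*B2)
print("lid",fitc(a,la,.064),fitc(b,lb,.064),cv2.boundingRect(la),cv2.boundingRect(lb));print(tri(a,cen(la),b,cen(lb)))
g=at(a,(457,184),*GR);g2=at(b,(468,123),*GR);print("grey",fitc(a,g,.004),fitc(b,g2,.004))
```

```text
[ 39  25 142] [ 28  46 139]
[ 40  17 138] [ 26  47 135]
cap a (267, 266, 22, 19) (array([0.4512, 0.153 ]), np.float64(0.016882144961806348), np.float64(0.00028231075700898547))
cap b (266, 196, 27, 26) (array([0.4518, 0.1518]), np.float64(0.018840631139631456), np.float64(0.00017534223698272597))
(array([0.4512, 0.1482, 0.0735]), np.float64(0.0013237600661522842))
lid (array([0.4494, 0.2675]), np.float64(0.045462811512844974), np.float64(0.00010057303762075787)) (array([0.4494, 0.2657]), np.float64(0.04615485117037042), np.float64(0.0007213715249187567)) (243, 79, 66, 69) (239, 0, 72, 71)
(array([0.4495, 0.2671, 0.046 ]), np.float64(6.158136302541907e-05))
grey (array([0.6163, 0.1999]), np.float64(0.07424747824186798), np.float64(0.0002635763085211314)) (array([0.6162, 0.1998]), np.float64(0.07423717401880744), np.float64(0.0002572429133970927))
```

The first pair was taken before the arm had settled, and one mask was clipped. Retaking both after a short dwell.

Run:
```python
from g import *
env.dwell(.2);s=st();pics("10b","wrist")
env.servo_line([.4505,.10,.16],attitude=D,feed=.2);env.dwell(.2);st();pics("10a","wrist")
a,b=load("wrist10a"),load("wrist10b")
def roi(c,p,r=40):
    d=dict(c);m=np.zeros((420,560,1),np.uint8);cv2.circle(m,tuple(map(int,p)),r,1,-1);d["pixels"]=cv2.medianBlur(c["pixels"],3)*m;return d
W=((0,0,90),(180,32,255));ks=[]
for c in(a,b):
    p=proj(c,[.4515,.152,.085])[0];k=at(roi(c,p,20),p,*W);ks.append(cen(k))
    print("cap",p,cv2.boundingRect(k),fitc(c,k,.085))
    u,v=p.astype(int);z=np.median(c["z_map"][v-3:v+4,u-3:u+4]);print("depth pt",rays(c,p)[1]*z+c["world_from_camera"][:3,3])
    q=proj(c,[.4515,.152,.06])[0]
    k=at(roi(c,q,60),q,(5,110,25),(22,255,220));print("amber",cv2.boundingRect(k),fitc(c,k,.048))
print(tri(a,ks[0],b,ks[1]))
s=[cv2.resize(c["pixels"][max(0,int(proj(c,[.4515,.152,.085])[0][1])-60):][:120,220:340],None,fx=3,fy=3) for c in(a,b)]
h=min(i.shape[0] for i in s);cv2.imwrite("pics/cap.png",np.hstack([i[:h] for i in s]))
```

```text
t 23.1 pos [0.4473 0.1486 0.1599] gap 0.0673 F [-0.44    0.2657  0.6507]
 t 23.74 pos [0.4505 0.101  0.16  ] gap 0.0682 F [-0.3505  0.095   0.1514]
cap [275.3977 143.6331] (261, 128, 31, 32) (array([0.452 , 0.1517]), np.float64(0.020218212987087095), np.float64(0.00012912539595067544))
depth pt [[0.4515 0.1521 0.0856]]
amber (248, 108, 57, 58) (array([0.452 , 0.1514]), np.float64(0.04224769963498706), np.float64(0.00012693295392480298))
cap [279.7101 212.7631] (267, 200, 28, 27) (array([0.4519, 0.1518]), np.float64(0.02019919550796756), np.float64(0.00018893481818628088))
depth pt [[0.4515 0.1523 0.0859]]
amber (254, 171, 53, 47) (array([0.452 , 0.1519]), np.float64(0.04276564394581798), np.float64(0.00032342859497098937))
(array([0.452 , 0.1519, 0.085 ]), np.float64(6.715466439752279e-06))
```

View pics/cap.png

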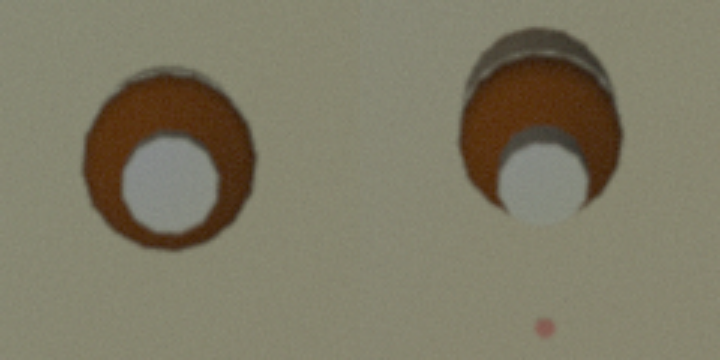

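The bottle is at (.4520,.1518) with its cap top at 85 mm, both triangulated. I'll grip it high on the body so the palm clears the cap.

Run:
```python
from g import *
x,y=.4520,.1517
env.servo_line([x,y,.12],attitude=D,feed=.2)
env.servo_line([x,y,.05],feed=.12)
assert steps(x,y,[.04,.03,.024,.019,.014],feed=.08,lim=5)
st("down");eoat.move_gripper(.03);st("grip")
env.servo_line([x,y,.05],feed=.1);env.dwell(.2);st("lift");pics("11","wrist","side")
i=load("side11")["pixels"];cv2.imwrite("pics/side11c.png",cv2.resize(i[90:240,100:260],None,fx=4,fy=4))
```

```text
down t 26.3 pos [0.4518 0.1516 0.0137] gap 0.068 F [ 1.2624 -0.3696  0.4717]
grip t 26.66 pos [0.4521 0.1517 0.0144] gap 0.0423 F [-1.0239 -0.8087  5.5212]
lift t 27.37 pos [0.4516 0.1515 0.0494] gap 0.0422 F [-0.3134 -0.4162 -1.2132]
```

View pics/wrist11.png

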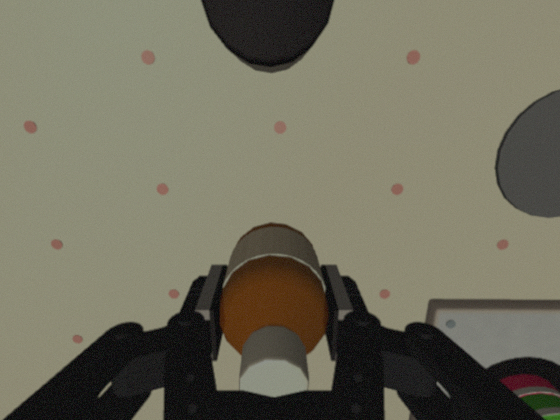

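View pics/side11c.png

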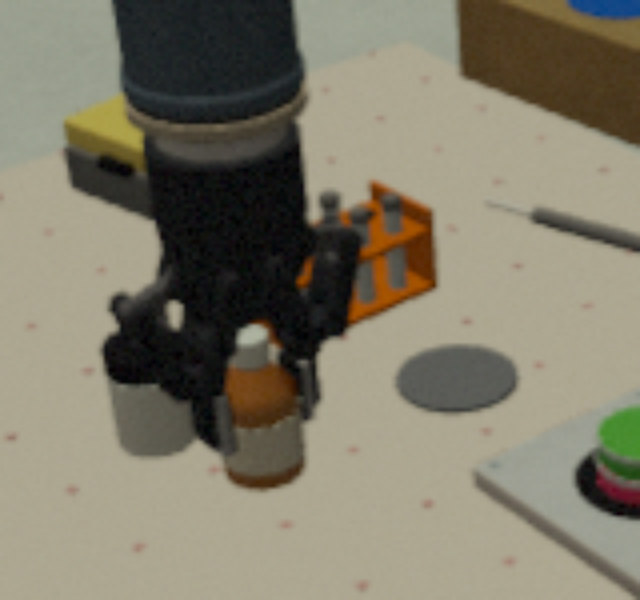

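The bottle hangs upright between the pads, with its cap at wrist (273,370). Placing it on the cork coaster.

Run:
```python
from g import *
x,y=.6127,-.1425
env.servo_line([.452,.1517,.10],feed=.15)
env.servo_line([x,y,.10],attitude=D,feed=.18)
env.servo_line([x,y,.035],feed=.1)
steps(x,y,[.026,.022,.0195,.0182],feed=.03,lim=4); st("at")
eoat.move_gripper(.068); st("open")
env.servo_line([x,y,.16],feed=.12);env.dwell(.2)
pics("12","wrist","side","scene");st()
i=load("side12")["pixels"];cv2.imwrite("pics/side12c.png",cv2.resize(i[170:290,240:400],None,fx=4,fy=4))
c=load("wrist12")
def roi(c,p,r=40):
    d=dict(c);m=np.zeros((420,560,1),np.uint8);cv2.circle(m,tuple(map(int,p)),r,1,-1);d["pixels"]=cv2.medianBlur(c["pixels"],3)*m;return d
p=proj(c,[x,y,.089])[0];print("cap",fitc(c,at(roi(c,p,20),p,(0,0,90),(180,32,255)),.089),p)
s=load("side12");print("cork side0 model",proj(s,[x,y,.004]))
```

```text
at t 31.99 pos [ 0.6129 -0.1425  0.0185] gap 0.0428 F [ 0.0871 -0.5486  2.0907]
open t 32.36 pos [ 0.6127 -0.1425  0.0182] gap 0.0679 F [ 0.1296  0.4993 -1.0733]
 t 34.04 pos [ 0.6126 -0.1425  0.1597] gap 0.0678 F [-0.1235 -0.8907 -0.8959]
cap (array([ 0.6126, -0.1423]), np.float64(0.02030480753390457), np.float64(0.0001274854005232847)) [274.1638 219.7448]
cork side0 model [[315.8245 250.639 ]]
```

View pics/wrist12.png

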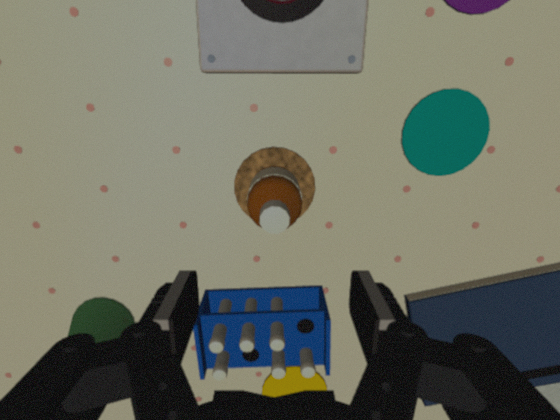

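View pics/side12c.png

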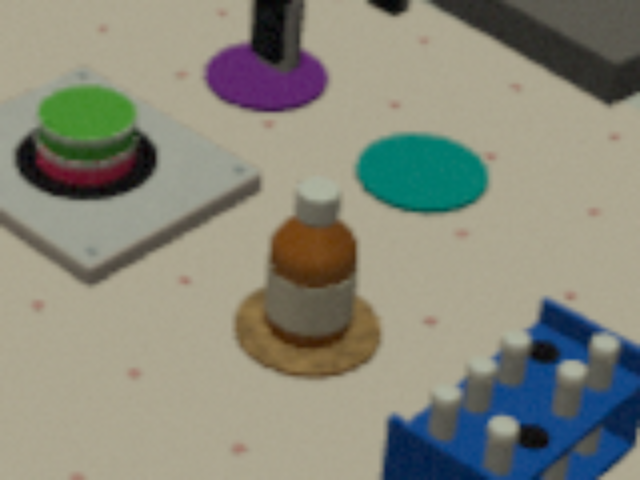

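The bottle stands upright on the cork: cap centre (.6126,−.1423) against coaster centre (.6128,−.1424). Now the jar, measured from two settled views.

Run:
```python
from g import *
env.reach([.45,.19,.16],D);env.dwell(.25);pics("13a","wrist")
env.servo_line([.45,.235,.16],attitude=D,feed=.2);env.dwell(.2);pics("13b","wrist");st()
a,b=load("wrist13a"),load("wrist13b");B2=((0,0,0),(180,255,62));ce=[]
for c in(a,b):
    p=proj(c,[.4495,.267,.064])[0];k=at(c,p,*B2);ce.append(cen(k));print(p,cv2.boundingRect(k),fitc(c,k,.064))
    u,v=p.astype(int);z=np.median(c["z_map"][v-3:v+4,u-3:u+4]);print("depth pt",rays(c,p)[1]*z+c["world_from_camera"][:3,3])
    print("grey",fitc(c,at(c,proj(c,[.616,.2,.004])[0],*GR),.004))
print(tri(a,ce[0],b,ce[1]))
```

```text
t 36.35 pos [0.4501 0.2341 0.16  ] gap 0.068 F [-0.4011  1.7026  0.6801]
[272.0758  99.5911] (239, 63, 67, 71) (array([0.4494, 0.2674]), np.float64(0.04527238521162243), np.float64(8.53160557341729e-05))
depth pt [[0.4495 0.267  0.0644]]
grey (array([0.6162, 0.2   ]), np.float64(0.07407833790043003), np.float64(0.00031818978217148706))
[272.8478 164.5583] (242, 129, 63, 65) (array([0.4496, 0.2687]), np.float64(0.04636413949978951), np.float64(0.0005373706719638208))
depth pt [[0.4495 0.2671 0.0646]]
grey (array([0.6163, 0.2   ]), np.float64(0.07410627306046606), np.float64(0.000273665190813612))
(array([0.4494, 0.268 , 0.0573]), np.float64(0.00014661250083692384))
```

View pics/wrist13b.png

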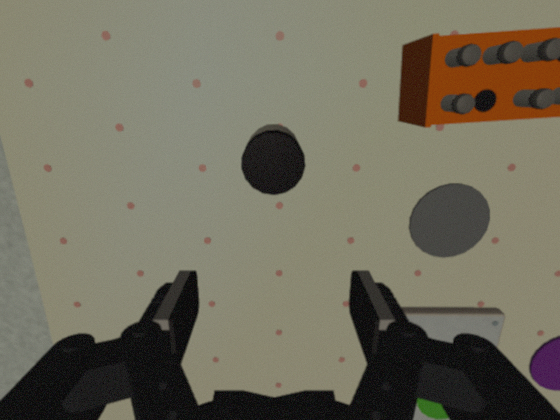

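The jar lid is at (.4494,.2672) and its top at 64.5 mm by depth. Triangulating the lid blob gave 57 mm because its mask includes the lid's side wall. Grey centre is (.6162,.2000). Picking the jar.

Run:
```python
from g import *
x,y=.4494,.2672
env.servo_line([x,y,.12],attitude=D,feed=.2)
env.servo_line([x,y,.04],feed=.12)
assert steps(x,y,[.03,.02,.012,.006],feed=.08,lim=5)
st("down");eoat.move_gripper(.035);st("grip")
env.servo_line([x,y,.045],feed=.1);env.dwell(.2);st("lift");pics("14","wrist","side")
i=load("side14")["pixels"];cv2.imwrite("pics/side14c.png",cv2.resize(i[80:230,80:240],None,fx=4,fy=4))
```

```text
down t 38.62 pos [0.4492 0.2671 0.0058] gap 0.0679 F [-0.1609  0.4664 -0.8381]
grip t 38.95 pos [0.4495 0.2672 0.0064] gap 0.0458 F [-1.4123 -1.0891  5.4355]
lift t 39.69 pos [0.449  0.267  0.0443] gap 0.0461 F [-0.5175 -0.0731 -1.332 ]
```

View pics/wrist14.png

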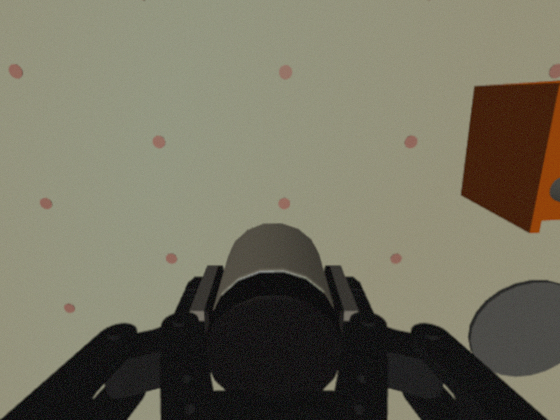

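View pics/side14c.png

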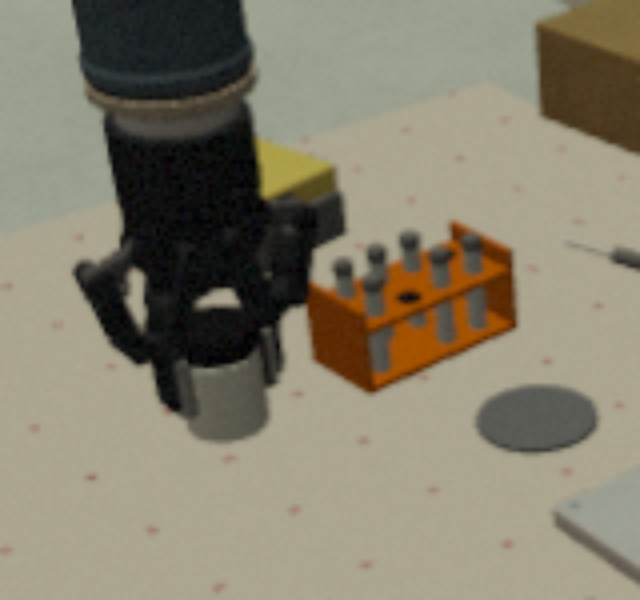

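The jar is upright in the grip. Placing it on the grey coaster.

Run:
```python
from g import *
x,y=.6162,.2000
env.servo_line([.4494,.2672,.10],feed=.15)
env.servo_line([x,y,.10],attitude=D,feed=.18)
env.servo_line([x,y,.028],feed=.1)
steps(x,y,[.018,.014,.0115,.0102],feed=.03,lim=4); st("at")
eoat.move_gripper(.068); st("open")
env.servo_line([x,y,.16],feed=.12);env.dwell(.2);pics("15","wrist")
c=load("wrist15");p=proj(c,[x,y,.068])[0];print("lid",fitc(c,at(c,p,(0,0,0),(180,255,62)),.068))
# move away and look at all
env.servo_line([.52,.10,.25],attitude=D,feed=.25);env.dwell(.3);pics("16","wrist","side","scene");st()
i=load("scene16")["pixels"];j=load("side16")["pixels"]
cv2.imwrite("pics/fin.png",np.vstack([cv2.resize(i[130:260,130:450],None,fx=2.2,fy=2.2),cv2.resize(j[150:285,100:420],None,fx=2.2,fy=2.2)]))
```

```text
at t 43.59 pos [0.6164 0.2    0.0104] gap 0.046 F [-0.3063  0.0615  2.3879]
open t 43.94 pos [0.6162 0.2    0.0102] gap 0.0677 F [-0.051  -0.0142  0.1516]
lid (array([0.6164, 0.2024]), np.float64(0.04722292113751577), np.float64(0.000530113542401235))
 t 46.85 pos [0.5201 0.1002 0.2496] gap 0.0681 F [ 0.5664  0.6838 -0.0118]
```

View pics/wrist15.png

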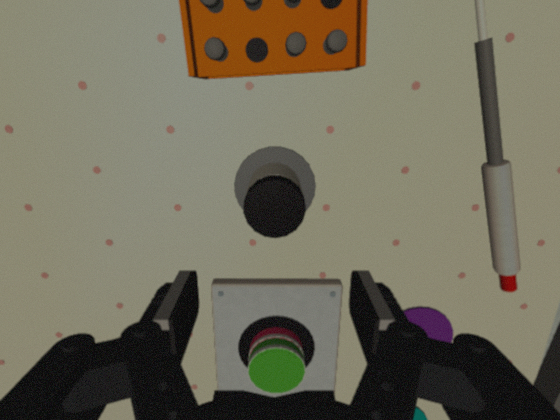

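View pics/fin.png

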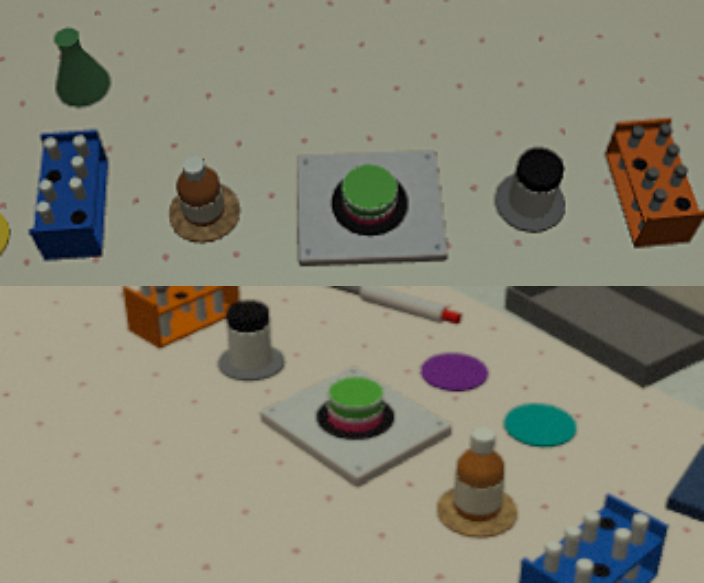

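The oblique lid fit read y=.2024, with the lid's side wall in the mask. I'll check it against the near-nadir view.

Run:
```python
from g import *
c=load("wrist16");p=proj(c,[.6162,.2,.068])[0];k=at(c,p,(0,0,0),(180,255,62));print("lid",p,fitc(c,k,.068))
s,t=load("scene16"),load("side16")
b=at(s,proj(s,[.6162,.2,.066])[0],*BL);b2=at(t,proj(t,[.6162,.2,.062])[0],*BL)
print("lid tri",tri(s,cen(b),t,cen(b2)),tri(s,cen(b),c,cen(k)))
for n,g in(("scene",s),("side",t),("wrist",c)):
    q=at(g,proj(g,[.6182,.0295,.046])[0],*R["green"]); print(n,"green",fitc(g,q,.046))
print("cork bottle side/scene flask px unchanged:",np.abs(load("scene1")["pixels"][135:182,148:185].astype(int)-s["pixels"][135:182,148:185]).mean())
```

```text
lid [381.7973  71.7538] (array([0.6126, 0.1987]), np.float64(0.04885942713431545), np.float64(0.001608641110823098))
lid tri (array([0.6163, 0.1999, 0.0602]), np.float64(0.0023421994902959073)) (array([0.6157, 0.2005, 0.0608]), np.float64(0.0005001644133879158))
scene green (array([0.6169, 0.0298]), np.float64(0.05123263041792456), np.float64(0.000401472525443579))
side green (array([0.6184, 0.028 ]), np.float64(0.049740900648370785), np.float64(0.00032775356068691483))
wrist green (array([0.6184, 0.0291]), np.float64(0.052633645226293234), np.float64(0.0002213659840883792))
cork bottle side/scene flask px unchanged: 2.202798543224075
```

Jar lid triangulated from two pairs at (.616,.200), on the coaster centre. The flask is unchanged (only image noise) and everything is stable. Handing in.

Run:
```python
from workcell import env
print(env.hand_in())
```

```text
the job is handed in; nothing more can be done
None
```

The job is done and handed in at about 47 s. I moved the dishes, bottle and jar in the order asked and kept them upright throughout. Pink is on the black disc with green squarely on top, the amber bottle is on the cork coaster (blue-rack side), and the white jar is on the grey coaster (orange-rack side).

**Last checks:**
- **Dishes:** pink was about 0.5 mm from the disc centre. Green was about 0.7 mm from the disc centre and within 0.3 mm of pink by the wrist camera.
- **Bottle:** its cap was within 0.3 mm of the cork coaster's centre.
- **Jar:** it was within about 0.7 mm of the grey coaster's centre, triangulated from two camera pairs.
- **Flask:** its image is unchanged apart from noise.

**Disagreements:**
- **Fingertips:** they measured 15–22 mm behind the reported TCP, although the text says 25 mm ahead. I used the measured value, and stepped force checks on the way down supported it.
- **Jar lid:** single-view fits of the lid came out 2–4 mm off because the mask included its side wall. I set these aside in favour of triangulation.
- **Cameras:** the scene and side cameras differ from the wrist camera by 1–2 mm, which is within the stated calibration.

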